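# Load the vial cooler and hold its cover open

### The job

Slide the vial rack along its track, under the blue lintel, until it is fully home against the stop inside the cooler. Then lift the cooler's self-closing cover by its blue bar to 40 degrees (give or take a few degrees) and keep holding it there with the gripper so that a colleague can check the vials: finish while still holding it, without letting go, with the rack still fully home. Leave the other things on the bench where they stand.

Things in the scene. Friction and masses are not known exactly. Their poses are not given: they have to be found in the camera images.
- cooler: Vial cooler fixed to the bench (all sizes in mm): cream open-topped chamber 140 (x) x 160 (y) x 85 high, walls 6, with an aluminium guide track leaving its +y side. Origin: centre of the chamber's underside, on the bench; x away from the robot at yaw 0, y out along the track, z up.
- gap (a point): Middle of the entry gap's upper edge, the underside of the blue lintel in the chamber's +y wall: x = 0, y = 77, z = 64 in the cooler's frame; gap 60 wide. From here the track runs out to y = 310 along x = 0: floor 8 above the bench, side rails 60 apart inside, 6 thick, tops 32 above the bench.
- stop (a point): Where the rack's nose comes to rest: inner face of the chamber's -y wall at track floor height: x = 0, y = -74, z = 8 in the cooler's frame.
- rack: White rack of amber vials, loose in the track: 56 wide, 220 long, base 14 high, vials to 46, about 0.25 kg. Origin: centre of its underside; axes as the cooler's; nose 110 from the origin towards -y. It starts 100 to 150 short of home with its nose already in the gap or past it. Fully home (nose on the stop) its origin is at y = 36, z = 8 in the cooler's frame.
- rack_tab (a point): Centre of the top of the rack's orange upright tab, 95 from the rack's origin towards +y, 75 above its underside (83 above the bench). The tab is 14 (x) x 26 (y), 61 tall above the rack's base. The vials end 72 from its centre; with the rack home it stays outside, its centre 51 from the lintel.
- cover (a joint): Opening angle of the cooler's cover, rad: 0 shut (flat), growing as its near edge rises; 40 degrees is 0.698; mechanical stop at 1.4. It weighs about 0.45 kg and a weak spring helps it shut, so it falls shut when let go (about 3 N upward at the bar carries it). It is a panel 140 x 160 x 8 with a pale frame and amber window.
- cover_bar (a point): Middle of the blue round grip bar of the cover: 12 in diameter, 138 long, parallel to the hinge (the cooler's y), carried on two 8 wide steel brackets 130 apart in front of the cover's near edge, in the plane of the panel; free gap of 44 between bar and edge of the panel. Shut, it is 89.5 above the bench with nothing under it. It can turn between the fingers.
- cover_hinge (a point): Middle of the cover's hinge line, on the far upper rim of the chamber (x = 70, y = 0, z = 89.5 in the cooler's frame), parallel to the cooler's y. The bar is 190 from it.
- reagent_bottle: Large amber bottle, diameter 90, 190 high, a bystander. Origin: centre of its underside.
- wash_bottle: White bottle with a blue cap, diameter 68, 160 high, a bystander. Origin: centre of its underside.
- amber_bottle: Small amber bottle, diameter 60, 110 high, a bystander. Origin: centre of its underside.
- beaker: Glass beaker, diameter 72, 85 high, a bystander. Origin: centre of its underside.
- jar: Clear jar with a red lid, diameter 68, 70 high, a bystander. Origin: centre of its underside.
- cap_box: Cardboard box of caps, 100 x 75 x 45, a bystander. Origin: centre of its underside.
- spatula: Spatula, 180 long, lying on the bench, a bystander. Origin: under its middle.

How it is judged:
By the outcome, as a careful person would: the job done as asked, in the order asked, and still so for the second after the job is handed in, while the arm keeps its last pose, push and grip.
It also fails if it takes over 45 s, if anything falls off the work surface, if the arm or the gripper's body presses on something with over 40 N, if the wrist force passes 120 N, or if a joint passes its speed limit or range.

### The arm

A 6-joint arm with a two-finger parallel gripper is mounted at the origin on the work surface. World frame = base frame: x ahead of the robot, y to its left, z up, the work surface at z = 0. Lengths are in m, angles in rad, forces in N, time in s.
With the tool pointing down it reaches from about 0.325 to 0.775 m from the base axis. Payload 5.5 kg.
Tool frame: the origin (TCP) lies between the finger pads; the fingertips stand 8 mm ahead of it and the grasp point (between the pads) lies 11 mm behind it (tcp_to_tips is the distance from the TCP to the fingertips, in m); z points along the fingers, y is the direction in which the jaws open and shut (so a half turn about z gives the same grasp; the last joint's range is limited). The gripper opens to 88 mm and grips with 3 to 60 N. Pads are 20 mm wide; open, the fingers measure 115 mm over their backs; the gripper's body (75 mm by 178 mm) begins 61 mm behind the grasp point.
Start: joints at [-1.158, 0.091, 1.231, -0, 1.82, -0.057], TCP at [0.272, -0.535, 0.231] pointing down, gripper open.
Joint ranges: [-2.87, 2.87], [-0.86, 2.18], [0.17, 2.46], [-1.51, 4.65], [0.06, 2.69], [-2.65, 2.65]. Speed limits (rad/s): [2.57, 2.57, 3.01, 3.14, 3.14, 3.14].

### API

Orientations are given as a unit quaternion [w, x, y, z].
In Python, from bench import * gives the robot as it stands. Calls block until the motion is done:
- move_to(position, orientation): joint-space move of the TCP to a pose.
- move_l(position, speed=0.15, orientation=None): straight line of the TCP; orientation=None keeps the orientation; speed is the mean speed in m/s.
- movej(angles): joint-space move.
- gripper_open() and close(): open the fingers fully, or close them until they stop; the grip force is fixed at half the most.
- hold(seconds).
- inverse_kinematics(position, orientation): joint angles nearest the present ones, or None.
- state(): the state.
- get_image(name): name is "side" or "top"; returns a dict with "frame" (400x640x3 uint8, blue, green, red), "depth" (400x640 float32, m along the optical axis (not along the pixel's ray), 0 where there is no reading), "camera_matrix" (3x3 intrinsics, pixels), "view" (4x4, takes a point from world to camera coordinates). Camera axes: x right, y up, looking along -z (the intrinsics and any distortion apply to the point x, -y, -z); pixel columns grow to the right and rows downward; lengths in m; the calibration is good to about 2 mm. A picture is of the moment at which its call begins.
A pose or a line that the arm cannot do raises IKError and nothing moves.
- job_done(): hands the job in, once; it reports no verdict.
The state is a dict: "time": time; "joint_pos": joint angles; "dq": joint speeds; "joint_torque": joint torques, N m; "ee_pos": TCP position; "ee_rot": TCP orientation; "ft_force": force on the tool from outside, world axes, zero at the start; "moment": the same for the moment, N m; "finger_gap": finger opening in m.
Only numpy, scipy, OpenCV 4.12 (cv2) and the standard library are available. Lean on these libraries where they do the work, as an engineer would, in place of code of your own. Each camera call takes 0.05 s, during which the arm holds its last target.

## Working session

There is one attempt and no reset: what is moved stays moved. The work goes in short steps, each a Python script; the robot and the scene stay as the last script left them, time stands still between calls to the robot, and variables do not carry over. Pictures are saved under pics/ and viewed, and the job is handed in when it is done.

```bash
ls; mkdir -p pics
python3 - <<'E'
from bench import *
import cv2,numpy as np
for n in("side","top"):
    im=get_image(n); cv2.imwrite(f"pics/{n}0.png",im["frame"]); print(n,im["camera_matrix"].tolist(),np.round(im["view"],4).tolist(), [k for k in im])
    np.savez(f"{n}0.npz",**{k:np.array(v) for k,v in im.items()})
s=state();print(s)
E
```

```text
pics
side [[518.8127105732306, 0.0, 327.79419258372116], [0.0, 518.8127105732306, 198.50285421337193], [0.0, 0.0, 1.0]] [[-0.9554, -0.2949, -0.0167, 0.5339], [0.1446, -0.5162, 0.8442, -0.146], [-0.2576, 0.8041, 0.5358, -1.398], [0.0, 0.0, 0.0, 1.0]] ['frame', 'depth', 'camera_matrix', 'view']
top [[372.64576547606026, 0.0, 325.1424342910325], [0.0, 372.64576547606026, 200.2838325000713], [0.0, 0.0, 1.0]] [[-0.0212, -0.9998, 0.0012, 0.0489], [0.9932, -0.021, 0.1143, -0.5504], [-0.1142, 0.0036, 0.9934, -1.1836], [0.0, 0.0, 0.0, 1.0]] ['frame', 'depth', 'camera_matrix', 'view']
{'time': 0.1, 'joint_pos': array([-1.15768183e+00,  9.17866263e-02,  1.23175762e+00, -8.75523141e-06,
        1.81981274e+00, -5.66664089e-02]), 'dq': array([-0.00082672, -0.00145268, -0.00245216, -0.00082542,  0.00122608,
        0.00015396]), 'joint_torque': array([ 3.05217465e-03, -4.47859061e+01, -4.07568347e+01,  7.02069397e-02,
        2.84539053e-02, -1.31602728e-04]), 'ee_pos': array([ 0.27152558, -0.53475902,  0.22962255]), 'ee_rot': array([-8.67443193e-04,  9.72539715e-01,  2.32735311e-01, -1.60569027e-04]), 'ft_force': array([-0.12145634,  0.19173879,  0.3678232 ]), 'moment': array([ 0.04961751, -0.01807453,  0.02230668]), 'finger_gap': 0.08766363291389133}
```

View pics/side0.png

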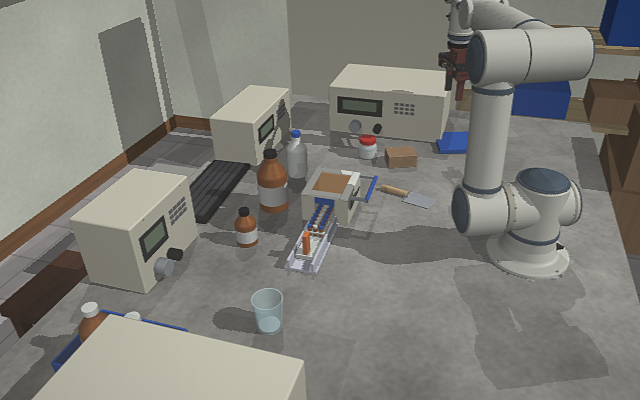

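View pics/top0.png

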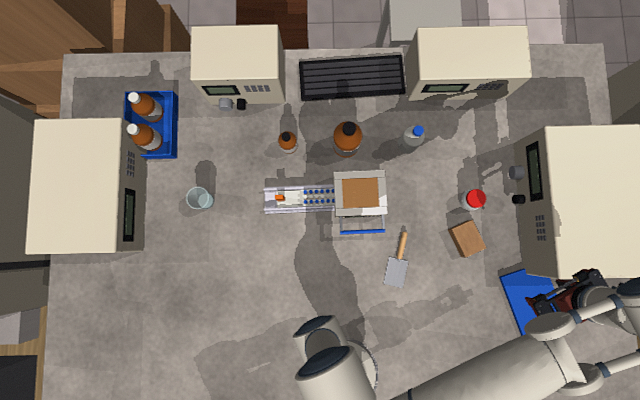

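Side view: cooler near (335,195), with the orange tab at (307,242) and the blue bar at (371,188). Top view: bar at (362,231), tab at (280,198), and the track runs left (+y). Next I'll measure these points.

```bash
cat > h.py <<'E'
import cv2,numpy as np
def load(n): return dict(np.load(n))
def ray(im,u,v):
    K=im["camera_matrix"];V=im["view"];R=V[:3,:3];t=V[:3,3]
    d=np.array([(u-K[0,2])/K[0,0],-(v-K[1,2])/K[1,1],-1.]); return -R.T@t,R.T@d
def plane(im,u,v,z):
    o,d=ray(im,u,v); return o+d*(z-o[2])/d[2]
def px(im,p):
    K=im["camera_matrix"];V=im["view"];c=V[:3,:3]@np.asarray(p)+V[:3,3]; return np.array([K[0,0]*c[0]/-c[2]+K[0,2],-K[1,1]*c[1]/-c[2]+K[1,2]])
def dep(im,u,v):
    o,d=ray(im,u,v); return o+d*im["depth"][int(round(v)),int(round(u))]
def tri(a,ua,b,ub):
    o1,d1=ray(a,*ua);o2,d2=ray(b,*ub)
    A=np.stack([d1,-d2],1);x=np.linalg.lstsq(A,o2-o1,rcond=None)[0]
    p,q=o1+d1*x[0],o2+d2*x[1]; return (p+q)/2,np.linalg.norm(p-q)
def mask(im,kind,roi):
    h=cv2.cvtColor(im["frame"],cv2.COLOR_BGR2HSV)
    lo,hi={"blue":((100,120,50),(125,255,255)),"orange":((3,170,120),(16,255,255))}[kind]
    m=cv2.inRange(h,lo,hi);k=np.zeros_like(m);x0,y0,x1,y1=roi;k[y0:y1,x0:x1]=m[y0:y1,x0:x1];return k
def blobs(m,amin=8):
    n,l,s,c=cv2.connectedComponentsWithStats(m)
    return [(s[i].tolist(),np.round(c[i],1).tolist(),cv2.minAreaRect(np.argwhere(l==i)[:,::-1].astype(np.float32))) for i in range(1,n) if s[i][4]>=amin]
E
python3 - <<'E'
from h import *
S=load("side0.npz");T=load("top0.npz")
for n,im,rois in(("top",T,{"blue":(255,160,400,245),"orange":(265,185,300,210)}),("side",S,{"blue":(280,165,385,260),"orange":(295,225,320,265)})):
    for k,r in rois.items():
        for b in blobs(mask(im,k,r)): print(n,k,b)
c=T["frame"][155:245,250:400];cv2.imwrite("pics/tz.png",cv2.resize(c,None,fx=5,fy=5,interpolation=cv2.INTER_CUBIC))
c=S["frame"][155:280,270:390];cv2.imwrite("pics/sz.png",cv2.resize(c,None,fx=4.5,fy=4.5,interpolation=cv2.INTER_CUBIC))
E
```

```text
top blue ([326, 189, 3, 4, 8], [327.0, 190.5], ((327.0, 190.49998474121094), (2.1213202476501465, 2.1213202476501465), 45.0))
top blue ([304, 190, 3, 4, 11], [304.9, 191.6], ((305.0, 191.5), (3.0, 2.0), 90.0))
top blue ([309, 190, 4, 3, 8], [310.5, 191.1], ((310.4000244140625, 191.30001831054688), (2.683281421661377, 2.236067771911621), 63.43495178222656))
top blue ([315, 190, 3, 3, 9], [316.0, 191.0], ((316.0, 191.0), (2.0, 2.0), 90.0))
top blue ([320, 190, 4, 3, 8], [321.5, 191.0], ((321.5000305175781, 190.99998474121094), (2.1213202476501465, 2.1213202476501465), 45.0))
top blue ([321, 199, 3, 4, 9], [322.1, 200.7], ((322.2500305175781, 200.75003051757812), (2.8284268379211426, 2.1213202476501465), 45.0))
top blue ([304, 200, 3, 4, 9], [304.9, 201.3], ((304.7500305175781, 201.25006103515625), (2.8284268379211426, 2.1213202476501465), 45.0))
top blue ([310, 200, 3, 3, 8], [310.9, 201.1], ((311.0, 201.0), (2.0, 2.0), 90.0))
top blue ([315, 200, 4, 3, 8], [316.5, 201.0], ((316.5000305175781, 201.00003051757812), (2.1213202476501465, 2.1213202476501465), 45.0))
top blue ([340, 229, 45, 5, 154], [362.5, 231.1], ((362.0072021484375, 231.15875244140625), (3.4055745601654053, 44.13624572753906), 87.39744567871094))
top orange ([275, 195, 9, 6, 45], [278.9, 197.3], ((279.0, 197.5), (5.0, 8.0), 90.0))
side blue ([366, 176, 12, 24, 80], [371.2, 187.5], ((371.2413635253906, 187.39654541015625), (2.971125364303589, 25.440261840820312), 21.801406860351562))
side blue ([308, 197, 26, 32, 258], [321.6, 209.9], ((320.8013916015625, 213.33740234375), (19.431638717651367, 32.37411880493164), 14.534454345703125))
side orange ([309, 242, 1, 8, 8], [309.0, 245.5], ((309.0, 245.5), (7.0, 0.0), -90.0))
```

View pics/tz.png

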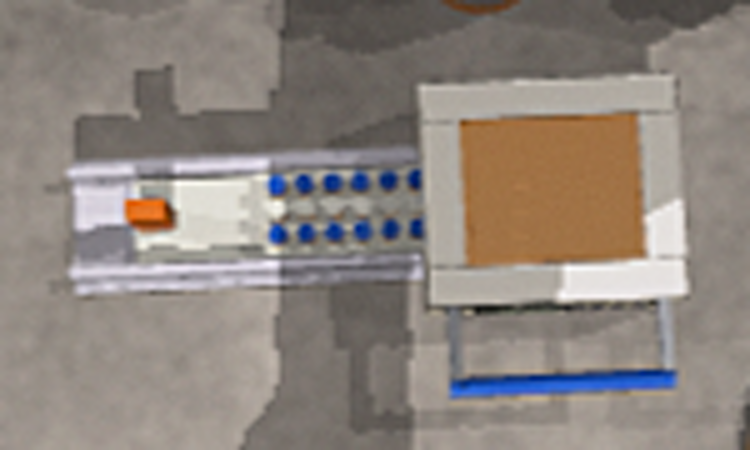

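View pics/sz.png

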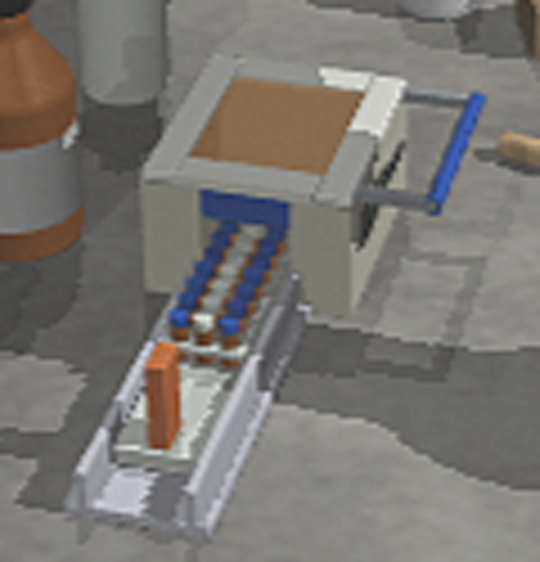

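Zooms show the cover's top corners at about (418,84), (676,75), (690,303), (430,306) in the top zoom. The bar ends are at (452,388) and (676,378), and the tab top at about (147,209). Now turning these into positions.

Run:
```python
from h import *
S=load("side0.npz");T=load("top0.npz")
tz=lambda x,y:(250+(x+.5)/5-.5,155+(y+.5)/5-.5)
sz=lambda x,y:(270+(x+.5)/4.5-.5,155+(y+.5)/4.5-.5)
C=[plane(T,*tz(*p),.0935) for p in((418,85),(676,75),(690,302),(430,306))]
C=np.array(C);print("cover corners",C.round(4).tolist(),"ctr",C.mean(0).round(4))
print("sizes",[np.linalg.norm(C[i]-C[(i+1)%4]).round(4) for i in range(4)])
for a,b in((0,1),(3,2)):
    d=C[a]-C[b];print("yaw",np.degrees(np.arctan2(-d[0],d[1])))
a,b=plane(T,*tz(452,388),.0895),plane(T,*tz(676,378),.0895)
d=a-b;print("bar",a.round(4),b.round(4),((a+b)/2).round(4),np.linalg.norm(d),"yaw",np.degrees(np.arctan2(-d[0],d[1])))
bs=[plane(S,*sz(*p),.0895) for p in((477,100),(434,208))];print("bar side",np.array(bs).round(4).tolist(),np.mean(bs,0).round(4))
d=bs[1]-bs[0];print("yaw",np.degrees(np.arctan2(-d[0],d[1])))
tt=plane(T,*tz(147,211),.083);ts=plane(S,*sz(163,350),.083);print("tab top",tt.round(4),ts.round(4))
# track end corners (rail tops z=.032)
for p in((70,175),(72,281)):print("rail end top",plane(T,*tz(*p),.032).round(4))
for p in((418,158),(420,262)):print("rail near",plane(T,*tz(*p),.032).round(4))
# orange: looser
for n,im,r in(("t",T,(265,185,300,210)),("s",S,(295,225,320,265))):
    x0,y0,x1,y1=r;h=cv2.cvtColor(im["frame"],cv2.COLOR_BGR2HSV)[y0:y1,x0:x1]
    m=cv2.inRange(h,(3,130,90),(16,255,255));print(n,[(q[0],q[1]) for q in blobs(m)])
for p in((372-12,190),(380-10,212),(340,180)):print("cover depth",dep(T,*p).round(4))
```

```text
cover corners [[0.6338, 0.0104, 0.0935], [0.6367, -0.1509, 0.0935], [0.4945, -0.1539, 0.0935], [0.4955, 0.0063, 0.0935]] ctr [ 0.5651 -0.0721  0.0935]
sizes [np.float64(0.1613), np.float64(0.1422), np.float64(0.1602), np.float64(0.1384)]
yaw 1.049753337135134
yaw -0.32932755878682324
bar [ 0.445  -0.0061  0.0895] [ 0.4482 -0.1441  0.0895] [ 0.4466 -0.0751  0.0895] 0.1379913602664047 yaw 1.3320932394273564
bar side [[0.4479, -0.1387, 0.0895], [0.4441, 0.0006, 0.0895]] [ 0.446  -0.0691  0.0895]
yaw 1.5903475654352857
tab top [0.5594 0.1813 0.083 ] [0.5613 0.1812 0.083 ]
rail end top [0.5907 0.2376 0.032 ]
rail end top [0.5211 0.2365 0.032 ]
rail near [0.5971 0.0098 0.032 ]
rail near [0.5287 0.0102 0.032 ]
t [([10, 10, 10, 6, 51], [14.2, 12.5])]
s [([7, 6, 9, 24, 149], [11.1, 17.3])]
cover depth [ 0.574  -0.0714  0.0936]
cover depth [ 0.5051 -0.1003  0.0917]
cover depth [ 0.6075 -0.0103  0.0894]
```

```bash
cat > g.py <<'E'
import numpy as np
from scipy.spatial.transform import Rotation as Ro
YAW=np.radians(1.4); O=np.array([.5655,-.072,0.])
RC=Ro.from_euler('z',YAW)
def W(p): return O+RC.apply(p)
def quat(zt,yt):
    z=np.array(zt,float);z/=np.linalg.norm(z);y=np.array(yt,float);y-=z*(y@z);y/=np.linalg.norm(y)
    q=(RC*Ro.from_matrix(np.stack([np.cross(y,z),y,z],1))).as_quat();return q[[3,0,1,2]]
def down(s=1): return quat([0,0,-1],[s,0,0])
def pitch(deg,s=1):
    a=np.radians(deg); return quat([np.cos(a),0,-np.sin(a)],[s*np.sin(a),0,s*np.cos(a)]), RC.apply([np.cos(a),0,-np.sin(a)])
def bar(th): return W([.07-.19*np.cos(th),0,.0895+.19*np.sin(th)])
E
python3 - <<'E'
from bench import *
from g import *
for s in(1,-1):
    for p in((0,.300,.2),(0,.300,.042),(0,.154,.042)):
        r=inverse_kinematics(W(p),down(s));print(s,p,None if r is None else np.round(r,2))
    for d in(30,40,50,60,70):
        q,z=pitch(d,s)
        for nm,P in(("pre",bar(0)-.09*z),("grasp",bar(0)+.011*z),("20",bar(.35)+.011*z),("40",bar(.698)+.011*z)):
            r=inverse_kinematics(P,q);print(s,d,nm,None if r is None else np.round(r,2))
E
```

```text
1 (0, 0.3, 0.2) [ 0.33  0.09  1.28 -0.    1.77  0.31]
1 (0, 0.3, 0.042) [ 0.33  0.14  1.51 -0.    1.49  0.31]
1 (0, 0.154, 0.042) [ 0.08  0.05  1.61 -0.    1.48  0.06]
1 30 pre None
1 30 grasp None
1 30 20 None
1 30 40 None
1 40 pre None
1 40 grasp None
1 40 20 None
1 40 40 None
1 50 pre None
1 50 grasp None
1 50 20 None
1 50 40 [-0.4  -0.84  2.13  0.28  1.21 -0.43]
1 60 pre None
1 60 grasp [-0.39 -0.84  2.29  0.22  1.21 -0.44]
1 60 20 [-0.38 -0.79  2.15  0.2   1.3  -0.41]
1 60 40 [-0.34 -0.67  1.99  0.18  1.34 -0.36]
1 70 pre [-0.37 -0.76  2.04  0.13  1.54 -0.38]
1 70 grasp [-0.33 -0.65  2.14  0.12  1.32 -0.36]
1 70 20 [-0.32 -0.62  2.01  0.12  1.42 -0.34]
1 70 40 [-0.29 -0.51  1.84  0.11  1.48 -0.31]
-1 (0, 0.3, 0.2) None
-1 (0, 0.3, 0.042) None
-1 (0, 0.154, 0.042) None
-1 30 pre None
-1 30 grasp None
-1 30 20 None
-1 30 40 None
-1 40 pre None
-1 40 grasp None
-1 40 20 None
-1 40 40 None
-1 50 pre None
-1 50 grasp None
-1 50 20 None
-1 50 40 None
-1 60 pre None
-1 60 grasp None
-1 60 20 None
-1 60 40 None
-1 70 pre None
-1 70 grasp None
-1 70 20 None
-1 70 40 None
```

Run:
```python
from bench import *
from g import *
for d in(61,62,63,64,65):
    q,z=pitch(d)
    for h in(.12,.06,0):
        r=inverse_kinematics(bar(0)+.006*z+[0,0,h],q);print(d,h,None if r is None else np.round(r,2))
    r=inverse_kinematics(bar(.698)+.006*z,q);print(d,'40',np.round(r,2))
# move to behind tab
p=state()["ee_pos"];move_l([p[0],p[1],.30],speed=.15)
close()
move_to(W([0,.297,.25]),down())
move_l(W([0,.297,.042]),speed=.15)
s=state();print(s["time"],s["ee_pos"],s["ft_force"],s["finger_gap"],W([0,.297,.042]))
import cv2
for n in("side","top"):
    im=get_image(n);f=im["frame"]
    c=f[130:280,240:400] if n=="side" else f[130:270,230:400]
    cv2.imwrite(f"pics/{n}1.png",cv2.resize(c,None,fx=4,fy=4))
```

```text
61 0.12 [-0.39 -0.8   2.05  0.2   1.43 -0.39]
61 0.06 [-0.39 -0.83  2.17  0.2   1.34 -0.41]
61 0 [-0.39 -0.83  2.27  0.21  1.23 -0.44]
61 40 [-0.33 -0.66  1.97  0.17  1.36 -0.35]
62 0.12 [-0.38 -0.79  2.03  0.19  1.44 -0.39]
62 0.06 [-0.38 -0.81  2.15  0.19  1.35 -0.41]
62 0 [-0.38 -0.81  2.26  0.2   1.24 -0.43]
62 40 [-0.33 -0.65  1.95  0.17  1.38 -0.35]
63 0.12 [-0.37 -0.77  2.02  0.18  1.45 -0.38]
63 0.06 [-0.37 -0.79  2.14  0.18  1.36 -0.4 ]
63 0 [-0.37 -0.79  2.24  0.19  1.25 -0.42]
63 40 [-0.32 -0.63  1.94  0.16  1.39 -0.34]
64 0.12 [-0.37 -0.75  2.01  0.17  1.46 -0.37]
64 0.06 [-0.37 -0.77  2.12  0.17  1.37 -0.39]
64 0 [-0.37 -0.77  2.23  0.18  1.26 -0.41]
64 40 [-0.32 -0.61  1.92  0.15  1.4  -0.34]
65 0.12 [-0.36 -0.73  1.99  0.16  1.48 -0.37]
65 0.06 [-0.36 -0.75  2.11  0.16  1.38 -0.38]
65 0 [-0.36 -0.75  2.21  0.17  1.27 -0.4 ]
65 40 [-0.31 -0.6   1.91  0.14  1.42 -0.33]
6.4417 [0.55892925 0.2251301  0.04330465] [ 0.915066    0.6675351  -0.44296539] 0.0006106928813180009 [0.55824364 0.22491134 0.042     ]
```

View pics/side1.png

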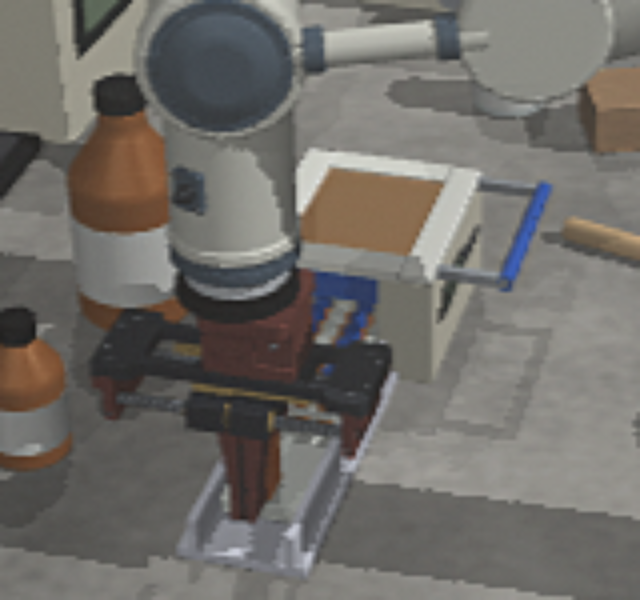

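View pics/top1.png

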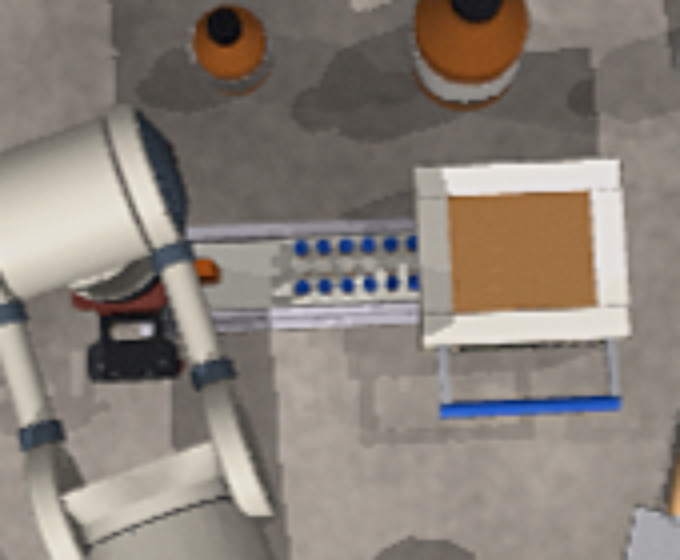

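Fingers sit closed inside the track behind the tab, at (245,500) in the side zoom, clear of the rails and bottles. Next I push in steps, watching the force.

Run:
```python
from bench import *
from g import *
b=state()["ft_force"];y=.297
move_l(W([0,.19,.042]),speed=.05)
s=state();print(s["time"],(s["ft_force"]-b).round(2),RC.inv().apply(s["ee_pos"]-O).round(4))
y=.19
while y>.135:
    y-=.003 if y>.162 else .001
    move_l(W([0,y,.042]),speed=.03)
    s=state();f=s["ft_force"]-b
    print(round(y,4),s["time"],f.round(2),RC.inv().apply(s["ee_pos"]-O).round(4))
    if f[1]>5:break
```

```text
8.8333 [ 0.91  0.02 -0.44] [1.00e-04 1.90e-01 4.21e-02]
0.187 9.0833 [ 0.63 -0.21 -0.74] [1.000e-04 1.868e-01 4.210e-02]
0.184 9.3333 [ 0.2   0.81 -0.92] [0.     0.1837 0.0421]
0.181 9.5833 [ 1.   -0.45 -0.29] [-0.      0.1806  0.042 ]
0.178 9.8333 [ 0.08  0.66 -0.18] [-0.      0.1777  0.042 ]
0.175 10.0833 [ 0.41  1.04 -1.11] [-0.      0.1747  0.042 ]
0.172 10.3333 [ 0.61 -0.98 -0.62] [0.     0.1717 0.042 ]
0.169 10.5833 [ 0.63  0.85 -0.59] [0.     0.1687 0.042 ]
0.166 10.8333 [ 0.59 -0.31 -1.04] [0.     0.1657 0.042 ]
0.163 11.0833 [ 0.51 -0.09  0.36] [0.     0.1627 0.042 ]
0.16 11.3333 [ 0.99 -0.23 -0.36] [0.     0.1597 0.042 ]
0.159 11.5833 [ 0.51 -0.41 -0.  ] [-0.     0.159  0.042]
0.158 11.8333 [0.16 4.58 0.19] [1.000e-04 1.588e-01 4.210e-02]
0.157 12.0833 [0.74 8.23 0.07] [0.0002 0.1587 0.0424]
```

Force rose to 8 N and motion stalled, so the rack is probably on the stop. Backing off and checking.

Run:
```python
from bench import *
from g import *
from h import *
move_l(W([0,.18,.042]),speed=.1)
move_l(W([0,.19,.2]),speed=.25)
gripper_open()
q,z=pitch(63)
P=bar(0)+.006*z+[0,0,.14]
move_to(P,q)
s=state();print(s["time"],s["ee_pos"],P)
for n in("side","top"):
    im=get_image(n);f=im["frame"];np.savez(f"{n}2.npz",**im)
    x0,y0,x1,y1=(260,100,400,280) if n=="side" else (250,150,400,260)
    k=3 if n=="side" else 4
    cv2.imwrite(f"pics/{n}2.png",cv2.resize(f[y0:y1,x0:x1],None,fx=k,fy=k,interpolation=cv2.INTER_CUBIC))
    h=cv2.cvtColor(f,cv2.COLOR_BGR2HSV);x0,y0,x1,y1=(290,180,335,265) if n=="side" else (265,185,330,210)
    m=cv2.inRange(h[y0:y1,x0:x1],(3,130,90),(16,255,255));print(n,[(b[0],b[1],b[1][0]+x0,b[1][1]+y0) for b in blobs(m)])
    print("pred tab home top px",px(im,W([0,.131,.083])))
```

```text
15.5333 [ 0.44851548 -0.07465678  0.22472163] [ 0.44825895 -0.07486531  0.22415396]
side [([26, 25, 8, 24, 91], [28.6, 35.6], 318.6, 215.6)]
pred tab home top px [319.88829965 207.47900917]
top [([49, 8, 8, 4, 32], [52.5, 9.5], 317.5, 194.5)]
pred tab home top px [318.13123699 195.06479754]
```

View pics/side2.png

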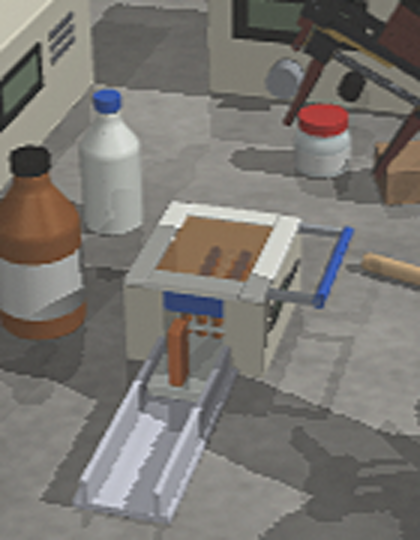

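View pics/top2.png

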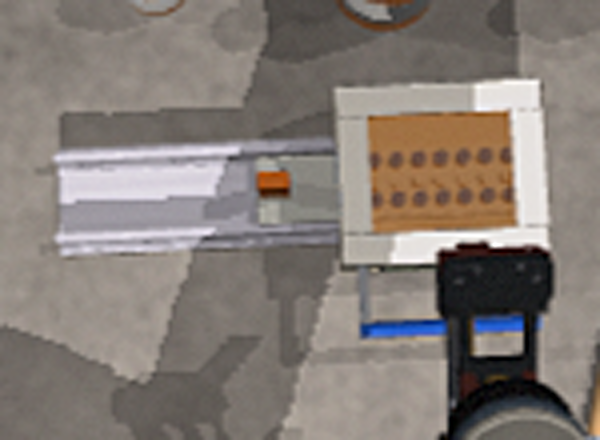

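Run:
```python
from h import *
T=load("top2.npz");S=load("side2.npz")
print(T["frame"][194,308:340].tolist())
print("row195",[ (c,T["frame"][195,c].tolist()) for c in range(312,325)])
for e in(333.5,334.25,335):
    print(e,(plane(T,e,195,.0935)).round(4))
for c in(314,318,318.4,322): print(c,plane(T,c,194.5,.083).round(4))
sf=S["frame"][195:250,300:345]
cv2.imwrite("pics/sz2.png",cv2.resize(sf,None,fx=12,fy=10,interpolation=cv2.INTER_NEAREST))
tf=T["frame"][180:215,305:345]
cv2.imwrite("pics/tz2.png",cv2.resize(tf,None,fx=16,fy=16,interpolation=cv2.INTER_NEAREST))
```

```text
[[158, 149, 154], [158, 150, 154], [160, 151, 157], [153, 145, 148], [133, 126, 127], [120, 116, 124], [50, 83, 139], [18, 78, 167], [21, 79, 162], [20, 78, 162], [21, 79, 163], [22, 79, 164], [19, 79, 165], [24, 81, 163], [87, 107, 146], [135, 140, 134], [131, 137, 140], [127, 133, 136], [130, 137, 139], [127, 134, 136], [129, 135, 137], [129, 134, 136], [127, 134, 136], [128, 134, 136], [130, 136, 139], [118, 122, 121], [130, 132, 132], [171, 180, 187], [162, 172, 178], [164, 174, 178], [163, 172, 177], [161, 170, 176]]
row195 [(312, [137, 126, 129]), (313, [123, 116, 120]), (314, [54, 83, 136]), (315, [21, 85, 180]), (316, [26, 83, 169]), (317, [25, 85, 168]), (318, [29, 87, 170]), (319, [30, 87, 171]), (320, [27, 86, 172]), (321, [16, 76, 166]), (322, [74, 90, 140]), (323, [128, 131, 124]), (324, [129, 134, 136])]
333.5 [0.5601 0.0112 0.0935]
334.25 [0.5601 0.0089 0.0935]
335 [0.56   0.0065 0.0935]
314 [0.5644 0.0718 0.083 ]
318 [0.5641 0.0593 0.083 ]
318.4 [0.5641 0.0581 0.083 ]
322 [0.5638 0.0468 0.083 ]
```

View pics/tz2.png

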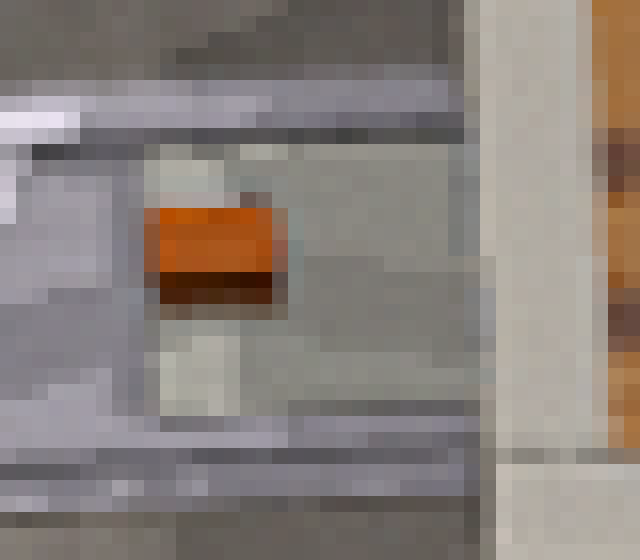

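View pics/sz2.png

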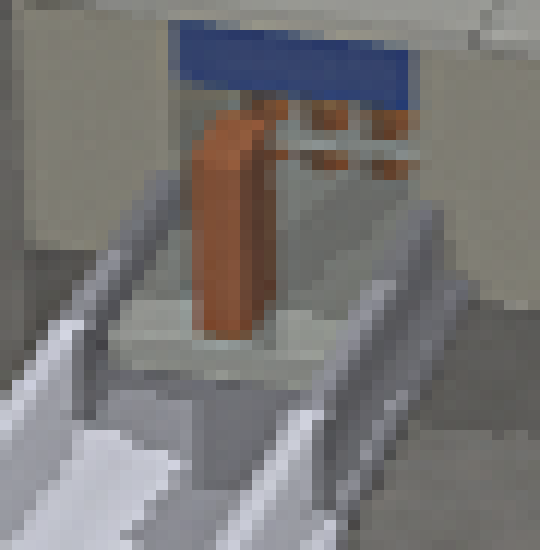

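Home confirmed: the tab centre is at y = 0.059 and the cooler's wall face at y = 0.008, so the gap is 51 mm as specified. Next I descend onto the bar and check before closing.

Run:
```python
from bench import *
from g import *
from h import *
q,z=pitch(63)
b=state()["ft_force"];np.save("b.npy",b)
move_l(bar(0)+.006*z,speed=.08,orientation=q)
s=state();print(s["time"],s["ee_pos"],bar(0)+.006*z,(s["ft_force"]-b).round(2))
im=get_image("side");f=im["frame"]
cv2.imwrite("pics/side3.png",cv2.resize(f[120:240,290:430],None,fx=5,fy=5,interpolation=cv2.INTER_CUBIC))
```

```text
17.5333 [ 0.4485048  -0.07493383  0.08475869] [ 0.44825895 -0.07486531  0.08415396] [-1.35  0.77 -0.21]
```

View pics/side3.png

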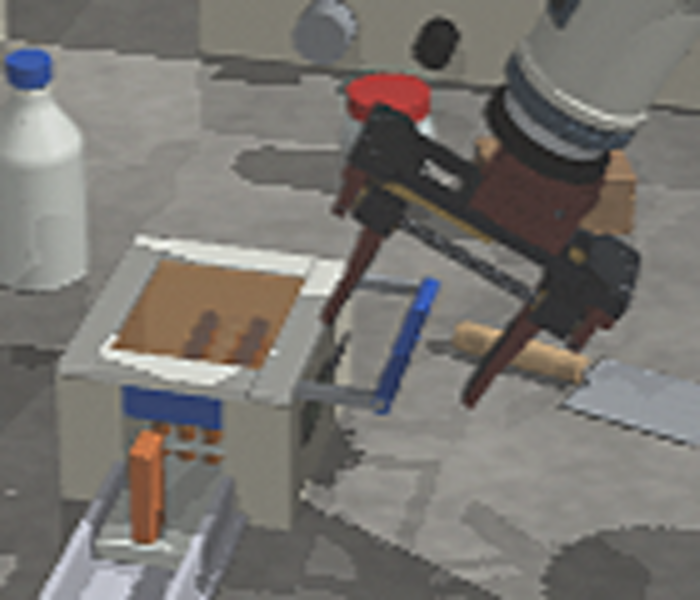

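Fingers straddle the bar: the inner tip at (327,318) is just above the cover's edge, the outer one at (470,400), and the bar lies between them. Closing.

Run:
```python
from bench import *
from g import *
from h import *
b=np.load("b.npy")
close()
s=state();print(s["time"],s["ee_pos"],(s["ft_force"]-b).round(2),s["finger_gap"])
im=get_image("side");f=im["frame"]
cv2.imwrite("pics/side4.png",cv2.resize(f[120:240,290:430],None,fx=5,fy=5,interpolation=cv2.INTER_CUBIC))
```

```text
18.75 [ 0.44939826 -0.07484805  0.08511612] [ 5.64  0.76 -2.91] 0.010908328152206626
```

View pics/side4.png

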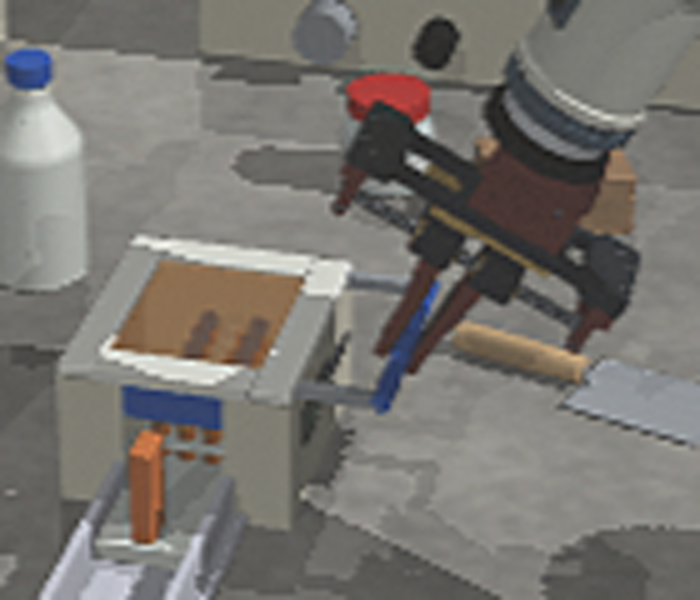

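The bar is between the pads (gap 10.9 mm). Lifting along the arc in steps, watching force.

Run:
```python
from bench import *
from g import *
from h import *
b=np.load("b.npy");P0=state()["ee_pos"]
q,z=pitch(63)
for i,a in enumerate((4,9,14,19,24,29,34,38,40)):
    th=np.radians(a)
    move_l(P0+bar(th)-bar(0),speed=.05,orientation=q)
    s=state();d=s["ee_pos"]-P0
    print(a,s["time"],(s["ft_force"]-b).round(2),round(s["finger_gap"],4),"ang est",np.degrees(np.arcsin(d[2]/.19)).round(2))
    if np.linalg.norm(s["ft_force"]-b)>35: break
for n in("side","top"):
    im=get_image(n);f=im["frame"];np.savez(f"{n}5.npz",**im)
    x0,y0,x1,y1=(270,100,430,250) if n=="side" else (250,150,410,260)
    cv2.imwrite(f"pics/{n}5.png",cv2.resize(f[y0:y1,x0:x1],None,fx=4,fy=4,interpolation=cv2.INTER_CUBIC))
```

```text
4 19.2333 [ 2.11 -0.3  -4.45] 0.0114 ang est 3.77
9 19.7167 [-6.7   0.37 -2.9 ] 0.011 ang est 8.94
14 20.2 [-10.42   0.44  -1.89] 0.0113 ang est 13.97
19 20.6833 [-14.48  -0.84  -0.08] 0.0111 ang est 19.03
24 21.1667 [-19.57   0.96   3.61] 0.0112 ang est 24.25
29 21.65 [-18.97   0.05   4.73] 0.0114 ang est 29.55
34 22.1333 [-15.06   1.14   3.18] 0.0112 ang est 34.75
38 22.55 [-13.68   0.36   3.98] 0.0112 ang est 38.91
40 22.8333 [-11.28  -0.49   2.12] 0.0108 ang est 40.96
```

View pics/side5.png

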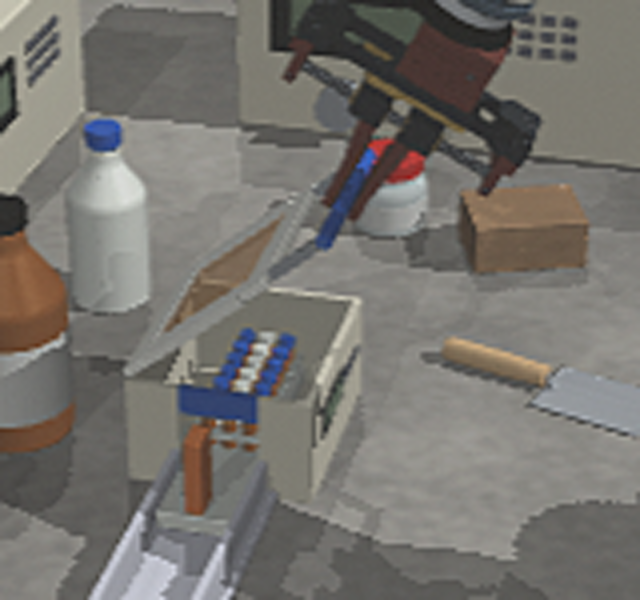

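View pics/top5.png

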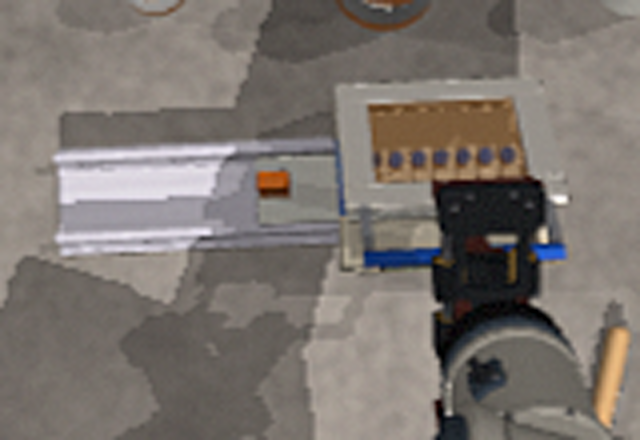

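The cover is held open with the vials visible, and the tab at (273,183) in the top zoom hasn't moved. Measuring the angle from the cameras independently of the arm.

Run:
```python
from g import *
from h import *
S=load("side5.npz");T=load("top5.npz")
t=lambda x,y:(250+(x+.5)/4-.5,150+(y+.5)/4-.5)
s=lambda x,y:(270+(x+.5)/4-.5,100+(y+.5)/4-.5)
B=[]
for a,b in(((365,258),(324,243)),((566,251),(372,155))):
    p,e=tri(T,t(*a),S,s(*b));B.append(p);l=RC.inv().apply(p-O);print(p.round(4),e.round(4),l.round(4))
l=RC.inv().apply(np.mean(B,0)-O);print("bar mid local",l,"angle",np.degrees(np.arctan2(l[2]-.0895,.07-l[0])),"r",np.hypot(l[2]-.0895,.07-l[0]))
# cover frame depth: far/left frame strips
for name,(x0,y0,x1,y1) in {"leftframe":(345,100,360,195),"window":(380,108,500,140)}.items():
    pts=[]
    for x in range(x0,x1,4):
        for y in range(y0,y1,4):
            u,v=t(x,y);u,v=round(u),round(v)
            if T["depth"][v,u]>0: pts.append(RC.inv().apply(dep(T,u,v)-O))
    P=np.array(pts);k=np.polyfit(P[:,0],P[:,2],1);print(name,len(P),"slope deg",-np.degrees(np.arctan(k[0])),"resid mm",1e3*np.std(P[:,2]-np.polyval(k,P[:,0])),P[:,0].min(),P[:,0].max())
m=T["frame"];h=cv2.cvtColor(m,cv2.COLOR_BGR2HSV)[185:210,265:330]
print([(b[0],b[1][0]+265,b[1][1]+185) for b in blobs(cv2.inRange(h,(3,130,90),(16,255,255)))])
```

```text
[ 0.4914 -0.0049  0.2091] 0.0 [-0.0724  0.0689  0.2091]
[ 0.4928 -0.1441  0.2103] 0.001 [-0.0745 -0.0703  0.2103]
bar mid local [-0.07345274 -0.00072196  0.20971939] angle 39.964412854477324 r 0.18716674700823724
leftframe 95 slope deg 40.159748017822515 resid mm 1.8346440238362445 -0.02332482384260862 0.05696532396580773
window 239 slope deg 41.13150481202507 resid mm 1.8189687787032103 0.018587852171572286 0.04845333848610938
[([49, 8, 8, 4, 32], 317.5, 194.5)]
```

Run:
```python
from bench import *
from h import *
b=np.load("b.npy")
hold(1.0)
s=state();print(s["time"],s["ee_pos"],(s["ft_force"]-b).round(2),s["finger_gap"],abs(s["dq"]).max())
from g import *
t=lambda x,y:(250+(x+.5)/4-.5,150+(y+.5)/4-.5)
T=get_image("top");P=[]
for x in range(345,360,4):
    for y in range(100,195,4):
        u,v=map(round,t(x,y))
        if T["depth"][v,u]>0:P.append(RC.inv().apply(dep(T,u,v)-O))
P=np.array(P);print("angle",-np.degrees(np.arctan(np.polyfit(P[:,0],P[:,2],1)[0])))
h=cv2.cvtColor(T["frame"],cv2.COLOR_BGR2HSV)[185:210,265:330]
print([(q[1][0]+265,q[1][1]+185) for q in blobs(cv2.inRange(h,(3,130,90),(16,255,255)))])
job_done(); print(state()["time"])
```

```text
23.9333 [ 0.49362792 -0.07422214  0.20957687] [-12.45  -0.29   4.64] 0.011029543291224787 0.0009995012410194276
angle 39.9399215267042
[(317.5, 194.5)]
the job is handed in; nothing more can be done
the job is handed in; nothing more can be done
```

The rack is fully home and the cover is held open at about 40° by its blue bar. I handed the job in at about 24 s of the 45 s allowed.

**Rack:** I pushed the tab with closed fingers, about 120 mm, until it stalled with the force rising to 8 N. The top camera then put the tab centre 51 mm from the cooler's wall, as specified for home. The tab was at the same pixel in every top picture after that, including the last one.

**Cover:** I gripped the bar (finger gap 11 mm) and lifted it along its arc. After a 1 s hold, the cover's slope in the depth image was 39.9°. Before the hold, four estimates ran from 40.0° to 41.1°: 40.0° from the bar seen in both cameras, 40.2° and 41.1° from depth on the frame and window, and 41.0° from the arm's height. All are within tolerance, and the arm was steady.

**Small disagreements:**
- **Side load:** a steady pull of about 12 N remained at the grip, with a peak of about 20 N during the lift. My arc was probably a couple of millimetres off the true hinge.
- **Bar radius:** the cameras measured 187 mm from hinge to bar, against 190 mm given.

**Other things on the bench:** the pictures showed no contact with them, but I did not measure their positions again.

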